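# Pin the shoe last into its bench yoke

## Robot

A 7-joint arm with a two-finger parallel gripper is mounted at the origin on the work surface. World frame = base frame: x ahead of the robot, y to its left, z up, the work surface at z = 0. Lengths are in mm, angles in rad, forces in N, time in s.
With the tool pointing down it reaches from about 425 to 875 mm from the base axis. Payload 8.4 kg.
Tool frame: the origin (TCP) lies at the very end of the fingers, on their centre line; the grasp point (between the pads) lies env.hold_point_z behind it (env.hold_point_z is the distance from the TCP to the grasp point, in mm); z points along the fingers, y is the line along which they close (so a half turn about z gives the same grasp; the last joint's range is limited). The gripper opens to 85 mm and grips with 20 to 120 N. Pads are 22 mm wide; open, the fingers measure 114 mm over their backs; the gripper's body (76 mm by 85 mm) begins 54 mm behind the grasp point. The pads swing forward as they close: fully open they stand 13 mm farther back than shut.
Start: joints at [1.148, 0.333, 0.04, 1.465, -0.013, 1.343, -0.059], TCP at [206.788, -616.2, 231.308] pointing down, gripper open.
Joint ranges: [-2.58, 2.58], [-0.38, 2.09], [-1.3, 1.39], [0.25, 2.4], [-1.5, 4.64], [0.08, 2.09], [-2.65, 2.65]. Speed limits (rad/s): [2.22, 2.22, 2.79, 2.79, 3.14, 3.14, 3.14].

## Interface

Orientations are given as a unit quaternion [x, y, z, w].
In Python, from bench import env gives the robot as it stands.
- The arm moves only by the tool servo_tool, never from a script. Its argument "commands" is a list of rows, each a list of 6 numbers: the shift along the world's x, y, z in mm, then the turn, a rotation vector about the world's x, y, z in degrees. In form: [[x, y, z, wx, wy, wz], ...]. A call has 1 to 8 rows; each row shifts and turns the commanded pose from where the row before left it; what a row does not reach is not made up. A row lasts 1/10 s, in which the tool goes at most 50 mm and 8.59 degrees, less where a joint would pass 70% of its speed; a pose out of reach is approached as far as the arm can. A call with a gripper value outside its range is refused whole. "gripper" is the opening, from -1 (shut) to 1 (fully open), so that 0 is half open, set as the call begins (left out, the last holds). The fingers move at their own pace and stop on an object; "squeeze" is the grip in N (left out, the last holds). Time passes only in rows, so rows that do not move let the fingers close. It gives the time, the measured TCP pose, the force, the opening and the grip force at its end, in the units of the state.
- env.get_obs(): the state, without advancing time (a new reading comes with each control period).
- env.get_image(name): name is "scene" or "top" or "wrist"; returns a dict with "color" (384x512x3 uint8, red, green, blue), "vfov" (degrees; the focal length in pixels is half the picture's height over the tangent of half this angle, whatever the lens; pixels are square), "cx", "cy" (the principal point, pixels), "cam_to_world" (4x4, takes a point from camera to world coordinates). Camera axes: x right, y up, looking along -z (the intrinsics and any distortion apply to the point x, -y, -z); pixel columns grow to the right and rows downward; lengths in mm; the calibration is good to about 2 mm. The wrist camera is an equidistant fisheye: a pixel r from the principal point sees the ray r / f radians off the axis. A picture is of the moment at which its call begins. There is no depth.
- env.finish_job(): hands the job in; it is judged then, once.
Trained networks look in a picture, given as the dict that the camera call returned (one of the last four; its "shot" number tells which), for a name from the list of things; names that differ only in an ending like _2 or _b are one class to them, and where a whole thing is asked for, a point or a joint stands for the part that bears it (a point fixed in the world has none). Each returns a list of dicts, best first, with "conf" (0 to 1); they miss things now and then, are a little off and sometimes report something else, mostly with a low value. They report only what shows in the picture. A call takes as long as a camera call. They do not tell look-alikes from the thing itself.
- env.spot_in(picture, name): "xyz" ([x, y, z] in mm, in the coordinates of the camera as it stood for that picture, good to about 4 mm: the middle of the surface that is visible of it).
- env.mark_of(picture, name): "xyz" ([x, y, z] in mm, in the coordinates of the camera as it stood for that picture, good to about 4 mm: a listed point, or the origin of a listed thing).
The state is a dict: "t": time; "q": joint angles; "dq": joint speeds; "tau": joint torques, N m; "tool_pos": TCP position; "tool_rot": TCP orientation; "force": force on the tool from outside, world axes, zero at the start; "wrist_torque": the same for the moment, N m; "grip_width": opening from 0.0 (shut) to 1.0 (fully open); "finger_force": force on a finger pad.
Only numpy, scipy, OpenCV 4.12 (cv2) and the standard library are available. Lean on these libraries where they do the work, as an engineer would, in place of code of your own. Each camera call takes 0.05 s, during which the arm holds its last target. There are 200 camera calls.

## Task

Lock the green shoe last into its grey bench yoke: take the long pin with the orange grip out of the wooden rack and lower it, point down, through the upper ear, the brass eye and the lower ear until its flange sits flat on the upper ear, then let go. Lower it rather than drop it, and leave the blue-gripped and black-gripped short pins in the rack.

Things in the scene. Friction and masses are not known exactly. Their poses are not given: they have to be found in the camera images.
- pin: Loose long pin, point down in one of the wooden rack's 3 holes. Origin: centre of the underside of its steel flange (dia 60, 6 thick), resting on the rack top 100 mm above the bench; z up. Round orange grip, dia 26, from z = 6 to 52 mm. Steel shank dia 16, last 15 mm tapering to a 6 mm point at z = -85 mm: lift 90 mm to clear the rack, 150 mm to pass over the other pins. About 0.28 kg.
- yoke: Fixed grey yoke; origin on the bench under the holes' common centre, z up. Holes 36 mm wide in upper ear (top face at 115 mm; ears 12 thick, 70 x 85), brass eye (85-99 mm) and lower ear (69-81 mm): pin has 10 mm play all round; base plate at 10 mm. Column at own -y, no higher than the ear. Green shoe last at own +y, from y = 86 to 350 mm, 132 mm high; does not move.
- blue_pin: Short pin with a blue grip in another hole of the rack: like the orange one (origin, flange, grip) but with a shank of only 35 mm, too short. Leave it in the rack. Rack: open wooden stand, 270 mm long, 80 deep, 100 high, its three 24 mm holes in a row, 90 mm apart.
- black_pin: Short pin with a black grip in the remaining hole of the rack: the same size and origin as the blue one. Leave it in the rack.
Not all that is in view belongs to the job. What is shaped like the pin but pink or purple is not meant.

How it is judged:
By the outcome, as a careful person would: the job done as asked, in the order asked, and still so for the second after the job is handed in, with the robot touching nothing.
It also fails if it takes over 40 s, if anything falls off the work surface, if the arm or the gripper's body presses on something with over 40 N, if the wrist force passes 120 N, or if a joint passes its speed limit or range.

## Working session

There is one attempt and no reset: what is moved stays moved. The work goes in short steps, Python scripts to look and compute and a tool call to move; the robot and the scene stay as the last step left them, time stands still between calls to the robot, and variables do not carry over. Pictures are saved under pics/ and viewed, at most 10 in all, crops included, and the job is handed in when it is done.

Besides the shell and the picture viewer there is one more tool, called after "Request:" as name(argument=value, ...), one argument or row to a line, values as JSON. servo_tool: Moves the arm, as the interface text tells. Its arguments: {"type":"object","properties":{"commands":{"type":"array","items":{"type":"array","items":{"type":"number"}}},"gripper":{"type":"number"},"squeeze":{"type":"number"}},"required":["commands"]}

```bash
mkdir -p pics
cat > h.py <<'E'
import numpy as np, cv2
from bench import env
def w(p,xyz):
    return (np.array(p["cam_to_world"])@np.r_[xyz,1])[:3]
def px(p,X):
    c=np.linalg.inv(p["cam_to_world"])@np.r_[X,1]; f=192/np.tan(np.radians(p["vfov"]/2))
    return p["cx"]+f*c[0]/-c[2], p["cy"]-f*c[1]/-c[2]
def ray(p,u,v,z):
    f=192/np.tan(np.radians(p["vfov"]/2)); d=np.array([(u-p["cx"])/f,-(v-p["cy"])/f,-1])
    M=np.array(p["cam_to_world"]); d=M[:3,:3]@d; o=M[:3,3]; return o+d*(z-o[2])/d[2]
E
python3 - <<'E'
from h import *
ims=[]
for c in ["scene","top"]:
    p=env.get_image(c); ims.append(p["color"][:,:,::-1])
    print(c,{k:v for k,v in p.items() if k not in("color","cam_to_world")})
    for n in ["pin","yoke","blue_pin","black_pin"]:
        for m in (env.mark_of,env.spot_in):
            for r in m(p,n)[:3]:
                X=w(p,r["xyz"]); print(n,m.__name__,round(r["conf"],2),X.round(),np.round(px(p,X)))
    cv2.imwrite(f"pics/{c}1.png",cv2.resize(ims[-1],(800,600),interpolation=cv2.INTER_CUBIC))
print(env.hold_point_z, env.get_obs())
E
```

```text
scene {'vfov': 47.15324779893309, 'cx': 251.1353475120166, 'cy': 196.26516585779154, 'shot': 1}
pin call 0.84 [ 599. -445.   86.] [167. 289.]
pin call 0.71 [ 422. -198.   88.] [206. 189.]
pin call 0.69 [ 550. -244.  102.] [223. 224.]
pin call 0.87 [576. -46.  93.] [287. 192.]
pin call 0.75 [ 431. -209.   92.] [205. 192.]
pin call 0.68 [ 606. -447.   95.] [168. 290.]
yoke call 0.72 [523. 154.   1.] [320. 169.]
yoke call 0.96 [526. 227.  79.] [340. 140.]
blue_pin call 0.76 [ 551. -154.   98.] [250. 207.]
black_pin call 0.77 [ 551. -334.   99.] [194. 245.]
black_pin call 0.71 [ 563. -339.  107.] [195. 248.]
top {'vfov': 51.501919486140324, 'cx': 250.71077727646517, 'cy': 187.4951818082636, 'shot': 2}
pin call 0.82 [ 598. -447.   89.] [407. 149.]
pin call 0.72 [ 550. -241.   97.] [316. 169.]
pin call 0.57 [574. -34.  86.] [222. 160.]
pin call 0.79 [ 593. -435.   91.] [402. 151.]
pin call 0.77 [ 419. -189.   94.] [293. 229.]
pin call 0.64 [571. -34.  94.] [222. 161.]
yoke call 0.73 [521. 158.   2.] [146. 190.]
yoke call 0.92 [489. 273.  87.] [ 83. 198.]
blue_pin call 0.87 [ 550. -148.   9
[... 173 characters left out ...]
  0.33320161,  0.03992063,  1.46539465, -0.01341318,
        1.3432643 , -0.05848453]), 'dq': array([-6.10533603e-04, -9.26850241e-04, -6.00386207e-04,  3.59894213e-04,
        7.82939323e-04, -6.06016526e-04,  6.09845101e-05]), 'tau': array([ 1.81412229e-04, -6.58290839e+01,  1.36304922e+00, -4.05808496e+01,
        1.64997240e-02,  2.96928221e-03,  1.51532180e-05]), 'tool_pos': array([ 206.79280577, -616.21503581,  231.30975519]), 'tool_rot': array([ 9.86925313e-01,  1.61178244e-01,  6.47249554e-06, -2.42018530e-06]), 'force': array([ 0.15078361, -0.89934335, -0.82679247]), 'wrist_torque': array([ 0.00344643,  0.05307758, -0.01804278]), 'finger_force': 0.0, 'grip_width': 1.000081367238435}
```

View pics/scene1.png

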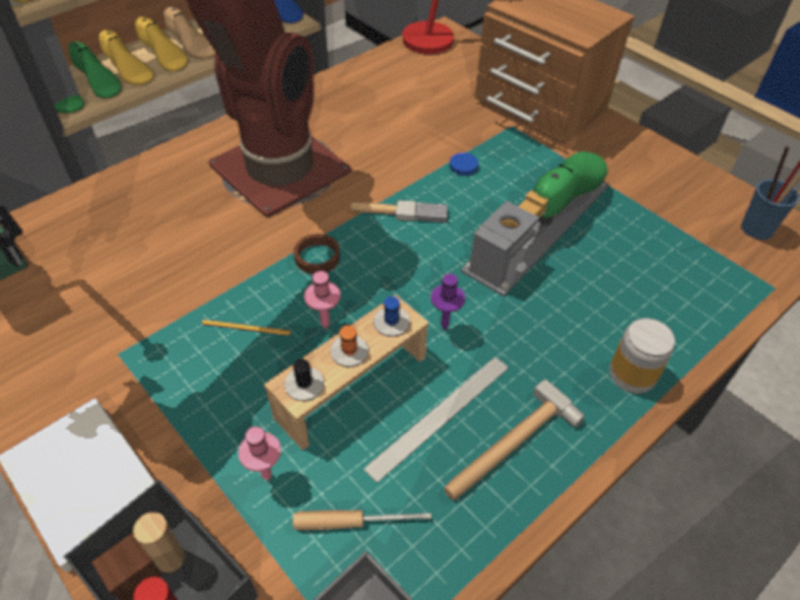

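View pics/top1.png

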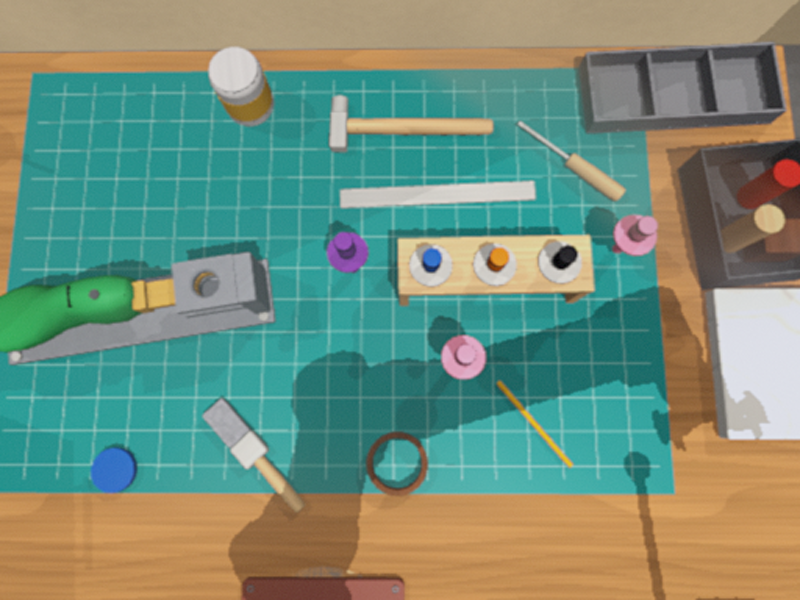

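The orange grip (scene 348,340; top 498,260 in the 800-px views) stands in the middle rack hole. The pink (scene 322,290 and 260,445) and purple (449,292) pins are look-alikes outside the rack, and blue (391,312) and black (303,375) are the short pins. So the orange one is meant. I'll confirm it in a crop and refine the yoke hole.

Run:
```python
from h import *
out=[]
for c,zc,hb in [("top",(318,168),(132,182)),("scene",(223,220),(327,143))]:
    p=env.get_image(c); im=p["color"]; hsv=cv2.cvtColor(im,cv2.COLOR_RGB2HSV)
    m=cv2.inRange(hsv,(5,150,80),(18,255,255)); k=np.zeros_like(m); k[zc[1]-22:zc[1]+22,zc[0]-15:zc[0]+15]=255
    m&=k; ys,xs=np.nonzero(m); print(c,"orange",xs.mean(),ys.mean(),len(xs),"at z=129",ray(p,xs.mean(),ys.mean(),129).round(1))
    print("expected grip px",px(p,[550,-242,152]),px(p,[550,-242,106]))
    for q in (zc,hb):
        a=im[q[1]-28:q[1]+28,q[0]-28:q[0]+28,::-1]; out.append(cv2.resize(a,(300,300),interpolation=cv2.INTER_CUBIC)); print("crop origin",q[0]-28,q[1]-28)
    np.save(f"{c}.npy",np.r_[np.array(p["cam_to_world"]).ravel(),p["vfov"],p["cx"],p["cy"]])
    cv2.imwrite("pics/crops.png",np.vstack([np.hstack(out[:2]),np.hstack(out[2:])])) if len(out)==4 else 0
```

```text
top orange 318.2608695652174 165.42753623188406 138 at z=129 [ 550.7 -242.2  129. ]
expected grip px (np.float64(319.85764295500894), np.float64(163.06561082519852)) (np.float64(316.56911941633757), np.float64(168.28589437488475))
crop origin 290 140
crop origin 104 154
scene orange 222.66666666666666 216.7173913043478 138 at z=129 [ 548.3 -241.4  129. ]
expected grip px (np.float64(222.52924580615175), np.float64(211.4886018703704)) (np.float64(223.28459304039632), np.float64(222.87427004643257))
crop origin 195 192
crop origin 299 115
```

View pics/crops.png

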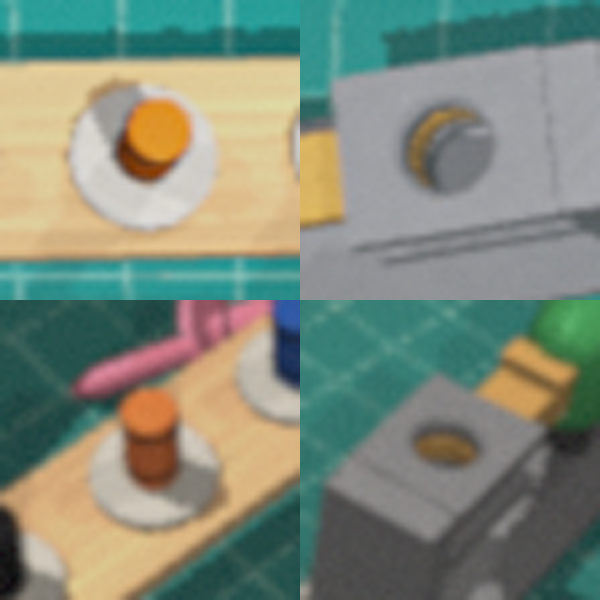

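Confirmed: the orange grip is in the middle hole at about (550, -242), with its flange on the rack. The yoke hole shows in the top crop at (450,147) and in the scene crop at (446,445). Starting the approach.

Request:
servo_tool(
  commands=[
    [23,25,0,0,0,0],
    [23,25,0,0,0,0],
    [23,25,0,0,0,0],
    [23,25,0,0,0,0],
    [23,25,0,0,0,0],
    [23,25,0,0,0,0],
    [23,25,0,0,0,0],
    [23,25,0,0,0,0],
  ],
  gripper=1,
  squeeze=60,
)

```text
t: 1.8
tool_pos: [391.6, -415.1, 231.5]
tool_rot: [0.987, 0.161, 0.0, 0.0]
force: [0.1, 0.1, 0.3]
grip_width: 1.001
finger_force: 0.0
```

Request:
servo_tool(
  commands=[
    [23,25,0,0,0,0],
    [23,25,0,0,0,0],
    [23,25,0,0,0,0],
    [23,25,0,0,0,0],
    [23,25,0,0,0,0],
    [23,25,0,0,0,0],
    [23,25,0,0,0,0],
    [0,0,0,0,0,0],
  ],
)

```text
t: 2.6
tool_pos: [554.9, -235.7, 231.3]
tool_rot: [0.986, 0.165, 0.001, -0.001]
force: [0.5, 1.0, -0.1]
grip_width: 1.001
finger_force: 0.0
```

Run:
```python
from h import *
for c,u,v in [("top",131.6,181.0),("scene",325.9,141.7)]:
    a=np.load(c+".npy"); p=dict(cam_to_world=a[:16].reshape(4,4),vfov=a[16],cx=a[17],cy=a[18])
    print(c,ray(p,u,v,115).round(1))
o=env.get_obs(); print(o["t"],o["tool_pos"],o["tool_rot"],o["q"].round(2),o["force"])
```

```text
top [520.9 157.7 115. ]
scene [524.9 156.3 115. ]
2.6 [ 554.89410031 -235.73660742  231.25524608] [ 9.86332335e-01  1.64761799e-01  9.14602106e-04 -1.11266787e-03] [ 0.56  0.25 -0.28  1.57  0.07  1.32 -0.97] [ 0.50475557  0.98216157 -0.05970604]
```

Request:
servo_tool(
  commands=[
    [-2,-1,-20,0,0,0],
    [0,0,-25,0,0,0],
    [0,0,-25,0,0,0],
    [0,0,-20,0,0,0],
    [0,0,-15,0,0,0],
    [0,0,-12,0,0,0],
    [0,0,0,0,0,0],
    [0,0,0,0,0,0],
  ],
)

```text
t: 3.4
tool_pos: [550.1, -242.4, 114.9]
tool_rot: [0.987, 0.161, 0.0, 0.0]
force: [0.4, -0.3, 0.9]
grip_width: 0.999
finger_force: 0.0
```

Request:
servo_tool(
  commands=[
    [0,0,0,0,0,0],
    [0,0,0,0,0,0],
    [0,0,0,0,0,0],
    [0,0,0,0,0,0],
    [0,0,0,0,0,0],
    [0,0,0,0,0,0],
    [0,0,0,0,0,0],
    [0,0,0,0,0,0],
  ],
  gripper=-1,
  squeeze=60,
)

```text
t: 4.2
tool_pos: [550.1, -242.3, 114.8]
tool_rot: [0.987, 0.161, 0.0, 0.0]
force: [-0.9, -0.2, 5.5]
grip_width: 0.289
finger_force: 59.0
```

Grip width is about 25 mm on the 26 mm grip. Lifting straight up.

Request:
servo_tool(
  commands=[
    [0,0,10,0,0,0],
    [0,0,20,0,0,0],
    [0,0,20,0,0,0],
    [0,0,25,0,0,0],
    [0,0,25,0,0,0],
    [0,0,25,0,0,0],
    [0,0,25,0,0,0],
    [0,0,10,0,0,0],
  ],
)

```text
t: 5.0
tool_pos: [550.3, -242.3, 276.8]
tool_rot: [0.987, 0.161, 0.001, 0.001]
force: [-0.5, -0.2, -3.0]
grip_width: 0.293
finger_force: 59.1
```

Run:
```python
from h import *
im=[]
for c in ("scene","top"):
    p=env.get_image(c); o=env.get_obs()
    for r in env.mark_of(p,"pin")[:4]:
        X=w(p,r["xyz"]); print(c,round(r["conf"],2),X.round(),np.round(px(p,X)))
    u,v=map(int,px(p,[550,-242,230])); im.append(cv2.resize(p["color"][max(v-50,0):max(v-50,0)+140,u-70:u+70,::-1],(400,400)))
    print(c,u,v)
cv2.imwrite("pics/lift.png",np.hstack(im)); print(o["tool_pos"],o["tool_rot"],o["force"],o["wrist_torque"],o["t"])
```

```text
scene 0.93 [ 714. -523.   34.] [171. 359.]
scene 0.78 [664.  11.  29.] [323. 216.]
scene 0.62 [ 551. -240.  264.] [221. 180.]
scene 0.53 [447. -94.  33.] [242. 188.]
scene 221 190
top 0.77 [666.  10.  28.] [206. 130.]
top 0.7 [448. -87.  31.] [246. 219.]
top 326 152
[ 549.66134625 -242.11083751  273.85581107] [ 9.86920410e-01  1.61208192e-01 -1.14886463e-04 -9.98258893e-05] [-0.53995421 -0.44987055 -3.4759504 ] [ 0.03906717 -0.0363705  -0.03394905] 5.15
```

View pics/lift.png

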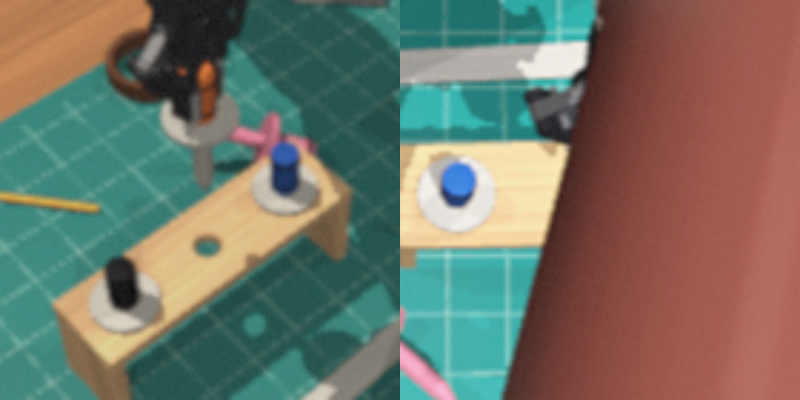

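The orange pin hangs upright in the gripper, flange at the scene crop (200,115), and the middle hole at (207,245) is empty. Blue (285,170) and black (122,285) are still in the rack. Carrying it over the yoke.

Request:
servo_tool(
  commands=[
    [-3,20,0,0,0,0],
    [-3,35,0,0,0,0],
    [-3,35,0,0,0,0],
    [-3,35,0,0,0,0],
    [-3,35,0,0,0,0],
    [-3,35,0,0,0,0],
    [-3,35,0,0,0,0],
    [-3,35,0,0,0,0],
  ],
)

```text
t: 6.0
tool_pos: [524.5, 24.8, 272.9]
tool_rot: [0.987, 0.161, -0.001, -0.0]
force: [0.2, -0.2, -3.2]
grip_width: 0.288
finger_force: 59.2
```

Request:
servo_tool(
  commands=[
    [-3,35,0,0,0,0],
    [0,35,0,0,0,0],
    [0,35,0,0,0,0],
    [0,20,0,0,0,0],
    [0,9,0,0,0,0],
    [0,0,0,0,0,0],
    [0,0,0,0,0,0],
    [0,0,0,0,0,0],
  ],
)

```text
t: 6.8
tool_pos: [523.0, 155.1, 274.0]
tool_rot: [0.987, 0.16, -0.0, 0.0]
force: [0.7, 0.1, -2.7]
grip_width: 0.292
finger_force: 59.3
```

Run:
```python
from h import *
im=[]
for c in ("scene","top"):
    p=env.get_image(c); o=env.get_obs()
    for n in ("pin","yoke"):
      for r in env.mark_of(p,n)[:4]:
        X=w(p,r["xyz"]); print(c,n,round(r["conf"],2),X.round(),np.round(px(p,X)))
    u,v=map(int,px(p,[523,157,150])); v0=max(v-70,0); u0=max(u-70,0); im.append(cv2.resize(p["color"][v0:v0+140,u0:u0+140,::-1],(400,400)))
    print(c,u0,v0,px(p,[*o["tool_pos"][:2],o["tool_pos"][2]-14.8-85]))
cv2.imwrite("pics/over.png",np.hstack(im)); print(o["tool_pos"],o["tool_rot"],o["force"],o["q"].round(2),o["t"])
```

```text
scene pin 0.83 [525. 155. 262.] [334. 101.]
scene pin 0.72 [451. -93.  31.] [243. 189.]
scene pin 0.66 [666.   8.  28.] [323. 217.]
scene pin 0.65 [ 712. -520.   32.] [171. 358.]
scene yoke 0.76 [523. 152.   1.] [319. 169.]
scene 257 62 (np.float64(328.17225884099565), np.float64(125.76382908385236))
top pin 0.86 [521. 160. 255.] [107. 166.]
top pin 0.63 [667.  12.  31.] [205. 129.]
top pin 0.6 [450. -88.  35.] [247. 218.]
top pin 0.58 [ 709. -522.   34.] [426. 111.]
top yoke 0.74 [520. 157.   1.] [146. 191.]
top 56 106 (np.float64(123.32109413245865), np.float64(173.99302266325108))
[522.94824653 155.98939254 274.31441258] [9.87030732e-01 1.60531396e-01 2.63299278e-05 7.17742933e-05] [ 0.21236043 -0.12474908 -3.06516976] [ 0.15  0.14 -0.57  1.63  0.08  1.39 -1.68] 7.0
```

View pics/over.png

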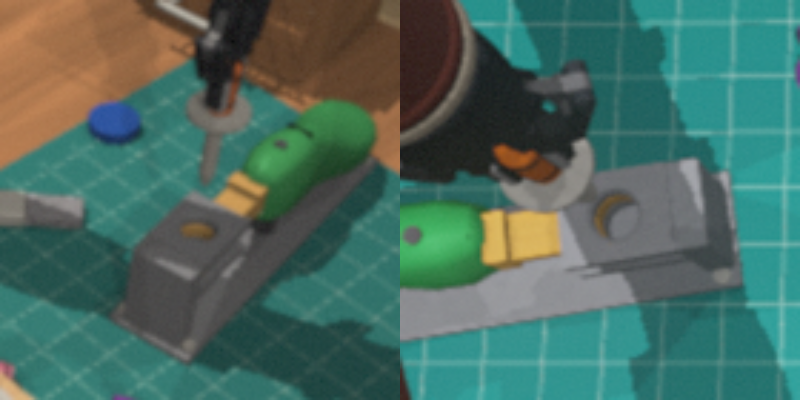

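The pin hangs upright over the hole; its tip at scene crop (206,180) matches the predicted (203,182). The hole is at (200,230) there. Lowering in steps and watching the force.

Request:
servo_tool(
  commands=[
    [0,1,-15,0,0,0],
    [0,0,-15,0,0,0],
    [0,0,-15,0,0,0],
    [0,0,-10,0,0,0],
    [0,0,-10,0,0,0],
    [0,0,-7,0,0,0],
    [0,0,-7,0,0,0],
    [0,0,0,0,0,0],
  ],
)

```text
t: 7.9
tool_pos: [522.4, 157.7, 194.4]
tool_rot: [0.987, 0.161, -0.001, -0.0]
force: [0.0, 0.7, -2.6]
grip_width: 0.286
finger_force: 59.3
```

Run:
```python
from h import *
im=[]
for c in ("scene","top"):
    p=env.get_image(c); o=env.get_obs()
    u,v=map(int,px(p,[523,157,140])); v0=max(v-35,0); u0=max(u-35,0); im.append(cv2.resize(p["color"][v0:v0+70,u0:u0+70,::-1],(400,400)))
cv2.imwrite("pics/in.png",np.hstack(im)); print(o["tool_pos"],o["tool_rot"],o["force"],o["wrist_torque"],o["t"])
```

```text
[522.93358057 157.9005968  195.5334766 ] [ 9.86920240e-01  1.61209209e-01  1.62958343e-04 -6.01379137e-05] [-0.29827603  0.29472425 -3.25003646] [ 0.05026205  0.05538467 -0.0199801 ] 8.0
```

View pics/in.png

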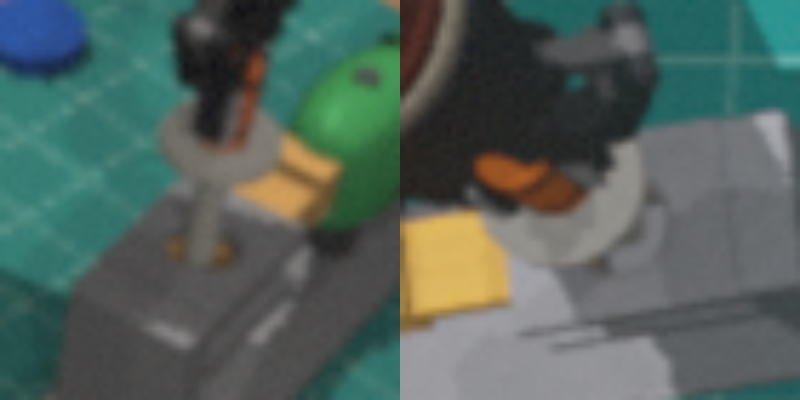

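The shank is inside the upper ear and centred in the hole (scene crop 202,252), with no contact force. Continuing down, slower near the seat.

Request:
servo_tool(
  commands=[
    [0,0,-9,0,0,0],
    [0,0,-10,0,0,0],
    [0,0,-10,0,0,0],
    [0,0,-10,0,0,0],
    [0,0,-10,0,0,0],
    [0,0,-7,0,0,0],
    [0,0,-4,0,0,0],
    [0,0,0,0,0,0],
  ],
)

```text
t: 8.8
tool_pos: [522.5, 157.7, 134.7]
tool_rot: [0.987, 0.161, -0.0, -0.0]
force: [-0.5, -0.2, -2.9]
grip_width: 0.287
finger_force: 59.3
```

Request:
servo_tool(
  commands=[
    [0,0,-1,0,0,0],
    [0,0,-1,0,0,0],
    [0,0,-1,0,0,0],
    [0,0,-1,0,0,0],
    [0,0,-1,0,0,0],
    [0,0,0,0,0,0],
    [0,0,0,0,0,0],
  ],
)

```text
t: 9.5
tool_pos: [522.8, 157.8, 130.3]
tool_rot: [0.987, 0.161, -0.0, -0.0]
force: [-0.2, -0.2, -3.5]
grip_width: 0.287
finger_force: 59.3
```

Nearly seated (about 0.5 mm left, no contact yet).

Request:
servo_tool(
  commands=[
    [0,0,-0.5,0,0,0],
    [0,0,-0.5,0,0,0],
    [0,0,-0.5,0,0,0],
    [0,0,0,0,0,0],
    [0,0,0,0,0,0],
  ],
)

```text
t: 10.0
tool_pos: [522.9, 157.8, 129.8]
tool_rot: [0.987, 0.161, 0.0, 0.0]
force: [-4.1, -1.4, 8.0]
grip_width: 0.287
finger_force: 60.5
```

Contact force is up, so it's seated. Releasing gently: low squeeze, then opening.

Request:
servo_tool(
  commands=[
    [0,0,0,0,0,0],
    [0,0,0,0,0,0],
  ],
  squeeze=20,
)

```text
t: 10.2
tool_pos: [522.9, 157.8, 129.8]
tool_rot: [0.987, 0.161, 0.0, 0.0]
force: [-4.2, -1.9, 7.5]
grip_width: 0.287
finger_force: 60.5
```

Request:
servo_tool(
  commands=[
    [0,0,0,0,0,0],
    [0,0,0,0,0,0],
    [0,0,0,0,0,0],
    [0,0,0,0,0,0],
    [0,0,0,0,0,0],
    [0,0,0,0,0,0],
  ],
  gripper=0.6,
)

```text
t: 10.8
tool_pos: [522.8, 157.8, 128.8]
tool_rot: [0.987, 0.161, -0.0, -0.0]
force: [0.3, -0.2, -0.5]
grip_width: 0.798
finger_force: 0.0
```

Request:
servo_tool(
  commands=[
    [0,0,10,0,0,0],
    [0,0,15,0,0,0],
    [0,0,20,0,0,0],
    [0,0,25,0,0,0],
    [0,0,25,0,0,0],
    [0,0,25,0,0,0],
    [0,-15,20,0,0,0],
    [0,-25,0,0,0,0],
  ],
)

```text
t: 11.6
tool_pos: [523.9, 119.9, 273.6]
tool_rot: [0.987, 0.163, 0.003, -0.0]
force: [0.9, 0.4, 0.6]
grip_width: 0.8
finger_force: 0.0
```

Request:
servo_tool(
  commands=[
    [0,-30,0,0,0,0],
    [0,-30,0,0,0,0],
    [0,-30,0,0,0,0],
    [0,-20,0,0,0,0],
    [0,0,0,0,0,0],
    [0,0,0,0,0,0],
  ],
)

```text
t: 12.2
tool_pos: [523.0, 8.0, 270.0]
tool_rot: [0.987, 0.161, 0.001, -0.0]
force: [0.5, -0.2, -0.9]
grip_width: 0.801
finger_force: 0.0
```

Run:
```python
from h import *
im=[]
for c in ("scene","top"):
    p=env.get_image(c); o=env.get_obs()
    for n in ("pin","blue_pin","black_pin"):
      for r in env.mark_of(p,n)[:4]:
        X=w(p,r["xyz"]); print(c,n,round(r["conf"],2),X.round())
    u,v=map(int,px(p,[523,157,130])); v0=max(v-35,0); u0=max(u-35,0); im.append(cv2.resize(p["color"][v0:v0+70,u0:u0+70,::-1],(400,400)))
cv2.imwrite("pics/done.png",np.hstack(im)); print(o["tool_pos"],o["force"],o["t"])
```

```text
scene pin 0.93 [ 713. -523.   33.]
scene pin 0.91 [520. 159. 118.]
scene pin 0.84 [448. -94.  33.]
scene pin 0.73 [665.   9.  31.]
scene blue_pin 0.85 [ 550. -154.   99.]
scene black_pin 0.73 [ 552. -336.  100.]
top pin 0.84 [450. -85.  30.]
top pin 0.78 [668.  15.  32.]
top blue_pin 0.62 [ 550. -148.   99.]
top black_pin 0.8 [ 546. -332.  102.]
[522.79512663   8.88945431 269.04780071] [-0.15026453 -0.27712801 -0.60085008] 12.45
```

View pics/done.png

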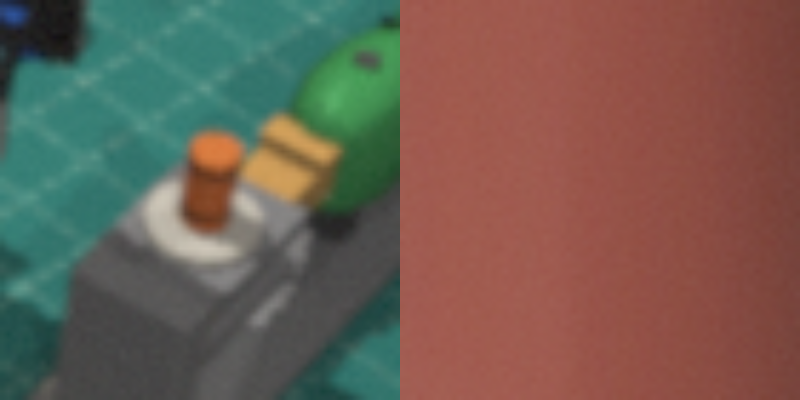

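The pin stands upright with its flange flat on the ear (scene crop 205,225). The gripper is clear, and the blue and black pins are still in the rack. Handing in.

```bash
python3 -c "
from bench import env
print(env.finish_job())"
```

```text
the job is handed in; nothing more can be done
None
```

The orange-gripped pin is through the yoke with its flange flat on the upper ear and released, the blue and black pins are still in the rack, and the job was handed in at about 12.5 s; no verdict came back.

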